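# Find the socket that fits the clamped hub's nut

### The job

Two hubs with hexagonal nuts stand on the table; work on the one that is held in the round clamping ring. Try the sockets from the tray on its nut until you find the one that goes all the way down over the nut, standing each one that does not fit back upright in the tray. Finish with the fitting socket fully seated on the nut and still held by its adapter in the gripper: do not let go of it, and leave the other things on the table alone.

Things in the scene. Friction and masses are not known exactly. Their poses are not given: they have to be found in the camera images.
- nest: Dark steel clamping ring fixed to the table, 86 mm outside, 62 mm inside, 14 mm high; the hub to work on stands in it, concentric. Origin: centre of its underside on the table, z up. A fully seated socket stands on the hub's washer with its underside 36 mm above this origin; a socket that does not fit stops 11 mm or more above that.
- hub_1: Fixed aluminium hub, 60 mm wide, with a steel hex nut on top; either hub may be the clamped one. Origin: centre of its underside, z up. Nut: 20 mm across flats, 36 to 52 mm above the origin, top 3 mm conical; flats face its x axis and every 60 degrees on. A 12 mm stud rises 16 mm above the nut. One socket fits, with 1.8 mm play a side.
- hub_2: Fixed aluminium hub, 60 mm wide, with a steel hex nut on top; either hub may be the clamped one. Origin: centre of its underside, z up. Nut: 30 mm across flats, 36 to 52 mm above the origin, top 3 mm conical; flats face its x axis and every 60 degrees on. A 12 mm stud rises 2 mm above the nut. One socket fits, with 1.8 mm play a side.
- tray: Flat grey tray fixed to the table, 64 x 192 mm (long side along its own y), floor 4 mm thick, rim 12 mm high with 4 mm walls. Origin: centre of its underside, z up. The three sockets stand on its floor, near y = -60, 0 and +60 mm, in any order. The camera tripod seen close before the robot is scenery only: nothing solid is there for the arm to hit.
- socket_a: One of 3 steel sockets, alike outside, about 200 g; 46 mm wide, 40 high; on top a fixed hex adapter as grip, 24 mm across flats, 44 to 82 mm up. Stands upright, hex bore facing down, hidden. Origin: centre of the underside, z up. Adapter and bore flats face its x axis and every 60 degrees on. The bores differ in width and depth; which is which must be tried.
- socket_b: One of 3 steel sockets, alike outside, about 200 g; 46 mm wide, 40 high; on top a fixed hex adapter as grip, 24 mm across flats, 44 to 82 mm up. Stands upright, hex bore facing down, hidden. Origin: centre of the underside, z up. Adapter and bore flats face its x axis and every 60 degrees on. The bores differ in width and depth; which is which must be tried.
- socket_c: One of 3 steel sockets, alike outside, about 200 g; 46 mm wide, 40 high; on top a fixed hex adapter as grip, 24 mm across flats, 44 to 82 mm up. Stands upright, hex bore facing down, hidden. Origin: centre of the underside, z up. Adapter and bore flats face its x axis and every 60 degrees on. The bores differ in width and depth; which is which must be tried.
- tape: Bystander: roll of black tape, 92 mm across, 50 mm high. Origin: centre of its underside.
- pliers: Bystander: long-nosed pliers lying flat, 47 x 148 x 11 mm, long along its y. Origin: centre of its underside.
- wheel: Bystander: turned wooden wheel lying flat, 53 mm across, 18 mm high. Origin: centre of its underside.
- motor: Bystander: small motor on a wood block, 18 x 47 x 35 mm, long along its y. Origin: centre of its underside.
- phone_flat: Bystander: black phone lying flat, 154 x 75 x 9 mm, long along its x. Origin: centre of its underside.
Not all that is in view belongs to the job. What is shaped like the socket_a but turquoise is not meant. What is shaped like the socket_c but purple is not meant.

How it is judged (in metres and radians):
At the end, for the whole second after the job is handed in: One socket is down over the clamped hub's nut: underside at most 40 mm above the table, within 4 mm of the ring's axis, upright within 0.08 rad, still, gripped with over 2 N. The other two stand upright within 0.08 rad, at rest on the tray's floor (((horizontal distance between socket_a and nest below 0.004 m and z of socket_a in the frame of nest below 0.04 m and angle between each of socket_a, socket_b, socket_c's own z axis and vertical below 0.08 rad and contact force between the fingers and socket_a above 2 N and linear speed of each of socket_a, socket_b, socket_c below 0.02 m/s and x of socket_b in the frame of tray between -0.03 and 0.03 m and y of socket_b in the frame of tray between -0.085 and 0.085 m and z of each of socket_b, socket_c in the frame of tray below 0.009 m and x of socket_c in the frame of tray between -0.03 and 0.03 m and y of socket_c in the frame of tray between -0.085 and 0.085 m) or (horizontal distance between socket_b and nest below 0.004 m and z of socket_b in the frame of nest below 0.04 m and angle between each of socket_b, socket_a, socket_c's own z axis and vertical below 0.08 rad and contact force between the fingers and socket_b above 2 N and linear speed of each of socket_b, socket_a, socket_c below 0.02 m/s and x of socket_a in the frame of tray between -0.03 and 0.03 m and y of socket_a in the frame of tray between -0.085 and 0.085 m and z of each of socket_a, socket_c in the frame of tray below 0.009 m and x of socket_c in the frame of tray between -0.03 and 0.03 m and y of socket_c in the frame of tray between -0.085 and 0.085 m) or (horizontal distance between socket_c and nest below 0.004 m and z of socket_c in the frame of nest below 0.04 m and angle between each of socket_c, socket_a, socket_b's own z axis and vertical below 0.08 rad and contact force between the fingers and socket_c above 2 N and linear speed of each of socket_c, socket_a, socket_b below 0.02 m/s and x of socket_a in the frame of tray between -0.03 and 0.03 m and y of socket_a in the frame of tray between -0.085 and 0.085 m and z of each of socket_a, socket_b in the frame of tray below 0.009 m and x of socket_b in the frame of tray between -0.03 and 0.03 m and y of socket_b in the frame of tray between -0.085 and 0.085 m))); the arm keeps its last pose, push and grip.
It fails at once if the tape roll is moved more than 3 cm (distance of tape from where it was at the start of the episode above 0.03 m).
It fails at once if the pliers is moved more than 3 cm (distance of pliers from where it was at the start of the episode above 0.03 m).
It fails at once if the wheel is moved more than 3 cm (distance of wheel from where it was at the start of the episode above 0.03 m).
It fails at once if the motor is moved more than 3 cm (distance of motor from where it was at the start of the episode above 0.03 m).
It fails at once if the phone is moved more than 3 cm (distance of phone_flat from where it was at the start of the episode above 0.03 m).
It also fails if it takes over 58 s, if anything falls off the work surface, if the arm or the gripper's body presses on something with over 40 N, if the wrist force passes 120 N, or if a joint passes its speed limit or range.

### The arm

A 6-joint arm with a two-finger parallel gripper is mounted at the origin on a cart in front of the work surface, level with it; the furniture and walls round the work are solid. World frame = base frame: x ahead of the robot, y to its left, z up, the work surface at z = 0. Lengths are in mm, angles in rad, forces in N, time in s.
With the tool pointing down it reaches from about 350 to 775 mm from the base axis. Payload 7.3 kg.
Tool frame: the origin (TCP) lies at the very end of the fingers, on their centre line; the grasp point (between the pads) lies 19 mm behind it (bot.grip_point_offset is the distance from the TCP to the grasp point, in mm); z points along the fingers, y is the line along which they close (so a half turn about z gives the same grasp; the last joint's range is limited). The gripper opens to 92 mm and grips with 3 to 60 N. Pads are 19 mm wide; open, the fingers measure 130 mm over their backs; the gripper's body (75 mm by 190 mm) begins 47 mm behind the grasp point.
Start: joints at [-0.146, 0.342, 1.524, -0, 1.275, -0.146], TCP at [525.019, 0.019, 226.741] pointing down, gripper open.
Joint ranges: [-2.53, 2.53], [-0.77, 2.02], [0.04, 2.7], [-1, 4.14], [0.28, 2.66], [-3.11, 3.11]. Speed limits (rad/s): [2.57, 2.57, 3.14, 3.14, 3.14, 3.14].

### API

Orientations are given as [roll, pitch, yaw] about the fixed x, y, z axes, in that order (R = Rz(yaw) Ry(pitch) Rx(roll)).
In Python, from plant import bot gives the robot as it stands. The module is installed in compiled form; this text tells all that it offers.
- The arm moves only by the shell command python3 -m jog 'ROWS' [OPENING]. ROWS is JSON, a list of rows, each a list of 6 numbers: the shift along the tool's x, y, z in mm, then the turn, a rotation vector about the tool's x, y, z in rad. In form: [[dx, dy, dz, rx, ry, rz], ...]. A call has 1 to 12 rows; each row shifts and turns the commanded pose from where the row before left it, along the tool's axes as they then stand; what a row does not reach is not made up. A row lasts 1/10 s, in which the tool goes at most 50 mm and 8.59 degrees, less where a joint would pass 70% of its speed; a pose out of reach is approached as far as the arm can. A call with a gripper value outside its range is refused whole. OPENING is the opening in per cent of the stroke, from 0 (shut) to 100 (fully open), set as the call begins (- or left out, the last holds). The fingers move at their own pace and stop on an object; the grip force is fixed at half the most. Time passes only in rows, so rows that do not move let the fingers close. It gives the time, the measured TCP pose, the force, the opening and the grip force at its end, in the units of the state.
- bot.get_obs(): the state, without advancing time (a new reading comes with each control period).
- bot.capture(name): name is "scene" or "side" or "wrist"; returns the picture (480x640x3 uint8, red, green, blue); there is no depth.
- bot.camera_model(name): a dict with "fx", "fy", "cx", "cy" (pixels), "position" and "orientation" of the camera in the world; the wrist camera has in their place "T_tool_cam" (4x4, takes a point from camera to tool coordinates, whose origin is the TCP and whose axes are the flange's). Camera axes: x right, y down, z forward; pixel columns grow to the right and rows downward; lengths in mm; the calibration is good to about 2 mm. A picture is of the moment at which its call begins: read the wrist's pose just before it. camera_model takes no time and is no camera call.
- bot.close_job(): hands the job in; it is judged then, once.
Trained networks look in the newest picture that a camera, given by its name, has taken for a name from the list of things; names that differ only in an ending like _2 or _b are one class to them, and where a whole thing is asked for, a point or a joint stands for the part that bears it (a point fixed in the world has none). Each returns a list of dicts, best first, with "p" (0 to 1); they miss things now and then, are a little off and sometimes report something else, mostly with a low value. They report only what shows in the picture. A call takes as long as a camera call. They do not tell look-alikes from the thing itself.
- bot.outline_of(target, camera): "mask" (480x640 bool, what is visible of it) and "pixel" ([column, row] in pixels, amid what is visible of it).
The state is a dict: "time": time; "joint_positions": joint angles; "dq": joint speeds; "tau": joint torques, N m; "tool_pos": TCP position; "tcp_rot": TCP orientation; "contact_force": force on the tool from outside, world axes, zero at the start; "moment": the same for the moment, N m; "grip_width": finger opening in mm; "finger_force": force on a finger pad.
Only numpy, scipy, OpenCV 4.12 (cv2) and the standard library are available. Lean on these libraries where they do the work, as an engineer would, in place of code of your own. Each camera call takes 0.05 s, during which the arm holds its last target. There are 200 camera calls.

## Working session

There is one attempt and no reset: what is moved stays moved. The work goes in short steps, Python scripts to look and compute and a shell command to move; the robot and the scene stay as the last step left them, time stands still between calls to the robot, and variables do not carry over. Pictures are saved under pics/ and viewed, at most 10 in all, crops included, and the job is handed in when it is done.

```bash
mkdir -p pics; python3 - <<'E'
from plant import bot
import cv2,numpy as np
np.set_printoptions(precision=4,suppress=True)
o=bot.get_obs();print(o['tool_pos'],o['tcp_rot'],o['contact_force'],o['time'])
for c in ["scene","side","wrist"]:
    im=bot.capture(c);cv2.imwrite(f"pics/{c}0.png",im[:,:,::-1])
    print(c,bot.camera_model(c))
    for t in ["nest","tray","hub_1","socket_a"]:
        print(t,[(round(d['p'],2),np.round(d['pixel']).tolist(),int(d['mask'].sum())) for d in bot.outline_of(t,c)])
E
```

```text
[524.5879   0.0973 226.0562] [-3.1401 -0.0002  1.5708] [ 0.8232  0.1084 -0.1259] 0.0
scene {'fx': 473.35160587421217, 'fy': 473.35160587421217, 'cx': 317.8279927627293, 'cy': 238.62010379209391, 'position': array([-42.3218, 771.0019, 910.8367]), 'orientation': array([-2.3058,  0.0123, -2.6071])}
nest [(0.68, [304.0, 247.0], 415), (0.55, [365.0, 214.0], 182)]
tray [(0.81, [330.0, 203.0], 358), (0.24, [302.0, 248.0], 380)]
hub_1 [(0.94, [304.0, 248.0], 415), (0.83, [368.0, 204.0], 304), (0.6, [190.0, 339.0], 1399), (0.32, [333.0, 200.0], 320)]
socket_a [(0.75, [340.0, 221.0], 370), (0.73, [326.0, 192.0], 350), (0.62, [335.0, 185.0], 287), (0.61, [346.0, 176.0], 271), (0.46, [375.0, 186.0], 168), (0.38, [371.0, 204.0], 271), (0.34, [332.0, 201.0], 321)]
side {'fx': 481.9670774903509, 'fy': 481.9670774903509, 'cx': 317.5433842532738, 'cy': 237.0136855841494, 'position': array([ -71.8114, -842.3667,  772.6396]), 'orientation': array([-2.228 , -0.0216, -0.5911])}
nest [(0.62, [349.0, 319.0], 514)]
tray [(0.8, [404.0, 303.0], 651)]
hub_1 [(0.97, [317.0, 239.0], 450), (0.93, [345.0, 306.0], 554)]
socket_a [(0.92, [424.0, 299.0], 614), (0.82, [406.0, 283.0], 577), (0.68, [393.0, 270.0], 540), (0.65, [392.0, 334.0], 753)]
wrist {'fx': 414.4479714958036, 'fy': 414.4479714958036, 'cx': 313.867445904112, 'cy': 233.61944055709773, 'T_tool_cam': array([[   0.0002,   -0.9541,   -0.2995,   81.5036],
       [   1.    ,    0.0002,    0.0003,    0.1535],
       [  -0.0002,   -0.2995,    0.9541, -159.0829],
       [   0.    ,    0.    ,    0.    ,    1.    ]])}
nest [(0.84, [206.0, 416.0], 1352)]
tray [(0.72, [206.0, 431.0], 618), (0.58, [344.0, 391.0], 1281)]
hub_1 [(0.82, [204.0, 430.0], 628), (0.8, [274.0, 230.0], 3236)]
socket_a [(0.75, [341.0, 411.0], 1080), (0.71, [229.0, 341.0], 1335)]
```

```bash
python3 - <<'E'
import cv2,numpy as np
a=cv2.imread('pics/scene0.png');b=cv2.imread('pics/side0.png');w=cv2.imread('pics/wrist0.png')
A=cv2.resize(a[140:290,230:430],(400,300),interpolation=cv2.INTER_CUBIC)
B=cv2.resize(b[210:360,270:470],(400,300),interpolation=cv2.INTER_CUBIC)
C=cv2.resize(a,(400,300));D=cv2.resize(w,(400,300))
cv2.imwrite('pics/m0.png',np.vstack([np.hstack([A,B]),np.hstack([C,D])]))
E
```

```text
(no output)
```

View pics/m0.png

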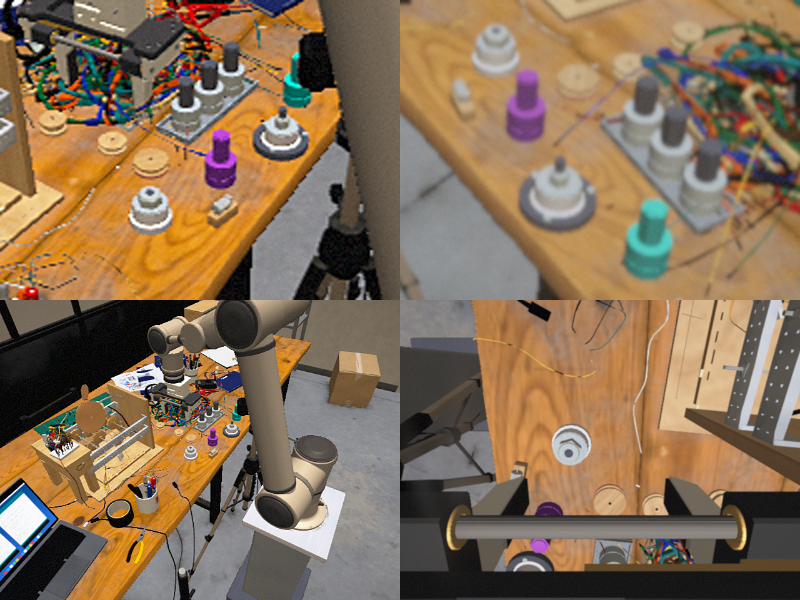

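The mosaic shows the three grey sockets standing in the tray (scene ≈ (323,192), (335,184), (346,175); side ≈ (392,270), (406,284), (424,298)). The lookalikes are purple at scene (340,220) and turquoise at scene (376,180) / side (394,330). They are ruled out because they are coloured and stand outside the tray. The clamped hub, in the dark ring at scene (370,205) / side (348,310), has a tall stud, so it is hub_1 with the 20 mm nut. The free hub at scene (304,247) is hub_2.

```bash
cat > h.py <<'E'
from plant import bot
import cv2,numpy as np
from scipy.spatial.transform import Rotation as R
np.set_printoptions(precision=3,suppress=True)
def cam(c,o=None):
    m=bot.camera_model(c)
    K=np.array([[m['fx'],0,m['cx']],[0,m['fy'],m['cy']],[0,0,1]])
    if c=='wrist':
        T=np.eye(4);T[:3,:3]=R.from_euler('xyz',o['tcp_rot']).as_matrix();T[:3,3]=o['tool_pos']
        T=T@m['T_tool_cam'];return K,T[:3,:3],T[:3,3]
    return K,R.from_euler('xyz',m['orientation']).as_matrix(),np.array(m['position'])
def ray(c,px,z,o=None):
    K,Rm,p=cam(c,o);d=Rm@np.linalg.inv(K)@[px[0],px[1],1]
    return p+d*(z-p[2])/d[2]
def proj(c,P,o=None):
    K,Rm,p=cam(c,o);q=(np.atleast_2d(P)-p)@Rm@K.T
    return q[:,:2]/q[:,2:]
E
python3 - <<'E'
from h import *
for n,s,d,z in [("nest",(368,204),(345,306),30),("sk",(326,192),(392,270),40),("sk",(335,184),(406,283),40),("sk",(346,176),(424,299),40),("purple",(340,221),(333,264),40),("turq",(375,182),(392,334),40),("hub2",(304,248),(317,239),25)]:
    print(n,ray("scene",s,z),ray("side",d,z))
E
```

```text
nest [ 411.56  -271.259   30.   ] [ 393.373 -283.146   30.   ]
sk [ 544.916 -249.352   40.   ] [ 546.212 -257.037   40.   ]
sk [ 541.313 -299.834   40.   ] [ 543.887 -307.158   40.   ]
sk [ 531.979 -355.652   40.   ] [ 542.613 -365.715   40.   ]
purple [ 440.994 -148.875   40.   ] [ 443.792 -167.029   40.   ]
turq [ 436.957 -371.626   40.   ] [ 420.093 -402.855   40.   ]
hub2 [479.631 -15.155  25.   ] [475.964 -52.77   25.   ]
```

```bash
python3 -m jog '[[-42,-9,0,0,0,0],[-42,-9,0,0,0,0],[-42,-9,0,0,0,0],[-42,-9,0,0,0,0],[-42,-9,0,0,0,0],[-40,-9,0,0,0,0],[0,0,0,0,0,0],[0,0,0,0,0,0]]' && python3 - <<'E'
from h import *
o=bot.get_obs();print(o['tool_pos'],o['tcp_rot'],o['time'])
im=bot.capture("wrist");cv2.imwrite("pics/w1.png",im[:,:,::-1]);np.save("w1.npy",np.r_[o['tool_pos'],o['tcp_rot']])
for t in ["nest","tray","hub_1","socket_a"]:
    print(t,[(round(d['p'],2),np.round(d['pixel']).tolist(),int(d['mask'].sum())) for d in bot.outline_of(t,"wrist")])
E
```

```text
time: 1.55
tool_pos: [470.7, -250.5, 226.5]
tcp_rot: [-3.141, -0.001, 1.569]
contact_force: [0.5, -0.2, -0.2]
grip_width: 91.9
finger_force: 0.0
[ 470.671 -250.546  226.518] [-3.141 -0.001  1.569] 1.55
nest []
tray [(0.68, [379.0, 214.0], 4995)]
hub_1 [(0.74, [242.0, 225.0], 3332)]
socket_a [(0.9, [282.0, 87.0], 2790), (0.86, [397.0, 257.0], 2980), (0.8, [277.0, 332.0], 1486), (0.64, [411.0, 195.0], 2954), (0.61, [381.0, 315.0], 2547)]
```

View pics/w1.png

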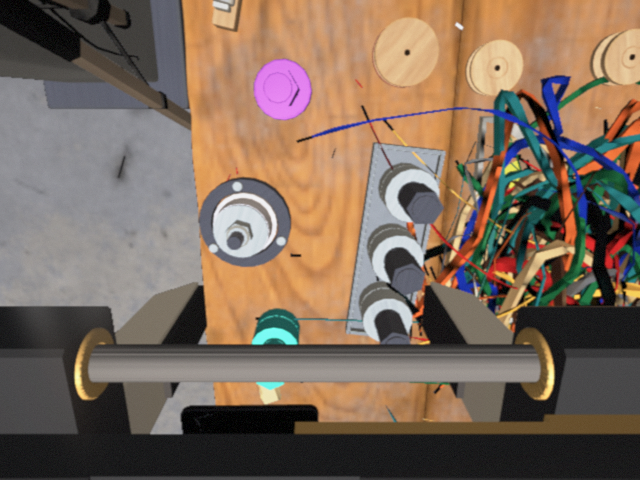

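Clear view: clamped hub_1 with dark ring at (245,222), and the tray with three grey sockets whose adapter tops are near (425,205), (405,272) and (395,330). Purple at (283,90) and turquoise at (276,335) are the distractors. I'll take a second view 60 mm further along for a better look, and make the enlarged crops from it.

```bash
python3 -m jog '[[-40,15,0,0,0,0],[-40,15,0,0,0,0],[0,0,0,0,0,0],[0,0,0,0,0,0]]' && python3 - <<'E'
from h import *
o=bot.get_obs();print(o['tool_pos'],o['tcp_rot'],o['time'])
im=bot.capture("wrist")[:,:,::-1].copy();cv2.imwrite("pics/w2.png",im);np.save("w2.npy",np.r_[o['tool_pos'],o['tcp_rot']])
for s in [(411,-277,30)]+[(544,y,70) for y in(-253,-303,-360)]: print(proj("wrist",s,o))
for t in ["nest","tray","hub_1","socket_a"]:
    print(t,[(round(d['p'],2),np.round(d['pixel']).tolist(),int(d['mask'].sum())) for d in bot.outline_of(t,"wrist")])
E
python3 - <<'E'
import cv2,numpy as np
im=cv2.imread('pics/w2.png')
c=[im[95:225,140:310][:129],im[40:290,290:430]]
cv2.imwrite('pics/c2.png',np.hstack([cv2.resize(im[85:205,130:250],(400,400),interpolation=2)[:400],cv2.resize(im[50:270,290:430],(382,600),interpolation=2)[:400]]) if 0 else cv2.resize(im[50:260,150:430],(800,600),interpolation=2))
E
```

```text
time: 2.2
tool_pos: [501.2, -329.6, 226.0]
tcp_rot: [-3.141, -0.001, 1.571]
contact_force: [-0.1, 0.3, -0.3]
grip_width: 91.8
finger_force: 0.0
[ 501.214 -329.559  226.045] [-3.141 -0.001  1.571] 2.2
[[206.239 139.918]]
[[372.422 110.913]]
[[369.639 179.041]]
[[366.77  249.287]]
nest [(0.86, [226.0, 109.0], 3949)]
tray [(0.57, [353.0, 133.0], 6864), (0.51, [364.0, 165.0], 2719)]
hub_1 [(0.67, [203.0, 136.0], 3987), (0.51, [223.0, 107.0], 4091)]
socket_a [(0.94, [354.0, 236.0], 2765), (0.93, [364.0, 166.0], 2625), (0.75, [241.0, 269.0], 2935), (0.73, [379.0, 96.0], 2886), (0.71, [247.0, 9.0], 769)]
```

View pics/c2.png

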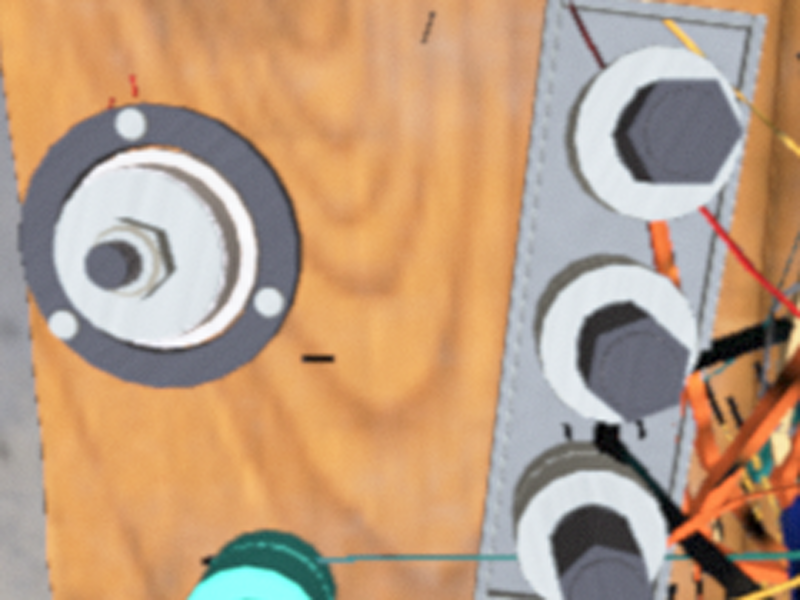

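The enlarged crop confirms the three grey sockets in the tray (adapter tops at about (391,96), (373,177) and (360,252)) and the clamped hub_1 with a small nut and tall stud (ring at (206,136)). Next I'll fit the edges for precise poses.

```bash
cat > fit.py <<'E'
from h import *
from scipy.optimize import minimize
from scipy.ndimage import map_coordinates
t=np.linspace(0,2*np.pi,120,endpoint=False)
def circ(r,z): return np.c_[r*np.cos(t),r*np.sin(t),0*t+z]
def hexa(af,z,yaw):
    a=yaw+np.pi/6+np.arange(7)*np.pi/3;v=af/np.sqrt(3)*np.c_[np.cos(a),np.sin(a)]
    s=np.linspace(0,1,25)[:,None];p=np.vstack([v[i]*(1-s)+v[i+1]*s for i in range(6)])
    return np.c_[p,np.full(len(p),z)]
def grad(im,s):
    g=cv2.GaussianBlur(im.astype(np.float32),(0,0),s)
    return np.sqrt(sum(cv2.Sobel(g,cv2.CV_32F,*d)**2 for d in((1,0),(0,1))).sum(2))
def fit(im,o,x0,parts,yaw=False,cam='wrist'):
    best=None
    for s,rng in((2.5,10),(1,3)):
        G=grad(im,s);G=np.minimum(G,np.percentile(G,98))
        def f(p):
            v=0
            for fn in parts:
                P=fn(p[2] if yaw else 0)+[p[0],p[1],0]
                q=proj(cam,P,o);v-=map_coordinates(G,[q[:,1],q[:,0]],order=1).mean()
            return v/100
        c=[np.r_[x0[:2],y] for y in np.radians(np.arange(-30,30,10))] if yaw and best is None else [np.array(x0 if best is None else best.x,float)]
        if best is None: c=[np.r_[k[0]+a,k[1]+b,k[2:]] for k in c for a in(-6,0,6) for b in(-6,0,6)]
        r=[minimize(f,k,method='Nelder-Mead',options=dict(initial_simplex=np.array([k]+[k+np.eye(len(k))[i]*([3,3,.15][i]*rng/10) for i in range(len(k))]))) for k in c]
        best=min(r,key=lambda r:r.fun)
    return best.x,best.fun
def obs(n): 
    a=np.load(n);return dict(tool_pos=a[:3],tcp_rot=a[3:])
E
python3 - <<'E'
from fit import *
sk=[lambda y:hexa(24,86,y),lambda y:circ(23,44)]
for n in("w1","w2"):
    o=obs(n+".npy");im=cv2.imread(f"pics/{n}.png")
    x,v=fit(im,o,[400,-285],[lambda y:circ(43,14)]);print(n,"ring",x,v)
    x2,v=fit(im,o,x[:2],[lambda y:circ(6,68)]);print("stud",x2,v)
    for px in ([(425,205),(405,272),(395,330)] if n=="w1" else [(390.8,96.2),(373,177),(360,252)]):
        g=ray("wrist",px,86,o)
        x,v=fit(im,o,[g[0],g[1],0],sk,True);print("sock",g[:2],x[:2],np.degrees(x[2])%60,v)
        x,v=fit(im,o,[x[0],x[1],0],sk[:1],True);print("   hex only",x[:2],np.degrees(x[2])%60,v)
E
```

```text
w1 ring [ 406.754 -274.893] -2.93403697013855
stud [ 407.897 -272.934] -2.959906816482544Traceback (most recent call last):
  File "<stdin>", line 9, in <module>
  File "fit.py", line 25, in fit
    r=[minimize(f,k,method='Nelder-Mead',options=dict(initial_simplex=np.array([k]+[k+np.eye(len(k))[i]*([3,3,.15][i]*rng/10) for i in range(len(k))]))) for k in c]
       ~~~~~~~~^^^^^^^^^^^^^^^^^^^^^^^^^^^^^^^^^^^^^^^^^^^^^^^^^^^^^^^^^^^^^^^^^^^^^^^^^^^^^^^^^^^^^^^^^^^^^^^^^^^^^^^^^^^^^^^^^^^^^^^^^^^^^^^^^^^^^^^^^
    res = _minimize_neldermead(fun, x0, args, callback, bounds=bounds,
                               **options)
    fxcc = func(xcc)
    fx = function(np.copy(x), *(wrapper_args + args))
  File "fit.py", line 21, in f
    q=proj(cam,P,o);v-=map_coordinates(G,[q[:,1],q[:,0]],order=1).mean()
  File "h.py", line 16, in proj
    K,Rm,p=cam(c,o);q=(np.atleast_2d(P)-p)@Rm@K.T
           ~~~^^^^^
  File "h.py", line 6, in cam
    m=bot.camera_model(c)
ValueError: time passes only in moves, steps and waits
```

```bash
sed -i 's/^def cam(c,o=None):/import functools\n@functools.cache\ndef cm(c): return bot.camera_model(c)\ndef cam(c,o=None):/; s/    m=bot.camera_model(c)/    m=cm(c)/' h.py
cat > run.py <<'E'
from fit import *
sk=[lambda y:hexa(24,86,y),lambda y:circ(23,44)]
for n in("w1","w2"):
    o=obs(n+".npy");im=cv2.imread(f"pics/{n}.png")
    x,v=fit(im,o,[400,-285],[lambda y:circ(43,14)]);print(n,"ring",x,v)
    x2,v=fit(im,o,x[:2],[lambda y:circ(6,68)]);print("stud",x2,v)
    for px in ([(425,205),(405,272),(395,330)] if n=="w1" else [(390.8,96.2),(373,177),(360,252)]):
        g=ray("wrist",px,86,o)
        x,v=fit(im,o,[g[0],g[1],0],sk,True);print("sock",g[:2],x[:2],np.degrees(x[2])%60,v)
        x,v=fit(im,o,[x[0],x[1],0],sk[:1],True);print("   hex only",x[:2],np.degrees(x[2])%60,v)
E
python3 run.py
```

```text
w1 ring [ 406.754 -274.893] -2.93403697013855
stud [ 407.897 -272.934] -2.959906816482544
sock [ 553.323 -240.914] [ 574.951 -283.532] 29.510020896969845 -4.362575531005859
   hex only [ 567.403 -284.295] 51.400914580549646 -2.9158124923706055
sock [ 541.909 -294.515] [ 537.549 -286.774] 25.06650271259181 -3.992067813873291
   hex only [ 536.54  -286.948] 33.990006990502636 -2.7602720260620117
sock [ 536.997 -345.655] [ 531.456 -339.961] 20.811315974390542 -4.186061382293701
   hex only [ 531.31  -339.746] 20.231572161051904 -3.016268014907837
w2 ring [ 406.966 -275.884] -2.976707696914673
stud [ 408.533 -275.447] -3.3525266647338867
sock [ 554.024 -243.085] [ 549.992 -242.81 ] 30.02578094508839 -5.0946574211120605
   hex only [ 549.109 -242.81 ] 30.02575552583879 -3.1943600177764893
sock [ 544.22 -298.73] [ 544.469 -300.412] 52.55854747479107 -6.39663553237915
   hex only [ 540.277 -296.284] 47.107058831417234 -3.1014411449432373
sock [ 536.736 -356.538] [ 535.144 -349.393] 15.936480912370504 -4.864587783813477
   hex only [ 534.798 -348.996] 17.754412123408024 -3.12062406539917
```

```bash
python3 -m jog '[[-25,22,0,0,0,0],[-25,21,0,0,0,0],[0,0,0,0,0,0],[0,0,0,0,0,0]]' && cat > run.py <<'E'
from fit import *
o=bot.get_obs();print(o['tool_pos'],o['tcp_rot'],o['time'])
im=bot.capture("wrist")[:,:,::-1].copy();cv2.imwrite("pics/w3.png",im);np.save("w3.npy",np.r_[o['tool_pos'],o['tcp_rot']])
sk=[lambda y:hexa(24,86,y),lambda y:circ(23,44)]
x,v=fit(im,o,[407,-275],[lambda y:circ(43,14)]);print("ring",x,v)
big=cv2.resize(im[0:240,210:410],(1000,1200),interpolation=2)
for g in [(551,-243),(544,-299),(537,-352)]:
    x,v=fit(im,o,[g[0],g[1],0],sk,True);print("sock",x[:2],np.degrees(x[2])%60,v)
    for P in [hexa(24,86,x[2])]+[circ(23,44)]:
        q=(proj("wrist",P+[x[0],x[1],0],o)-[210,0])*5
        cv2.polylines(big,[q.astype(np.int32)],True,(0,0,255),1)
cv2.imwrite("pics/c3.png",cv2.resize(big,(500,600),interpolation=cv2.INTER_AREA))
E
python3 run.py
```

```text
time: 2.85
tool_pos: [543.9, -379.4, 226.3]
tcp_rot: [-3.141, -0.001, 1.571]
contact_force: [-0.4, 0.8, 0.9]
grip_width: 91.9
finger_force: 0.0
[ 543.883 -379.38   226.256] [-3.141 -0.001  1.571] 2.85
ring [ 407.699 -276.387] -3.0234439373016357
sock [ 552.23  -246.243] 36.51670991550937 -4.302644729614258
sock [ 544.263 -300.321] 51.33079457176393 -6.881709098815918
sock [ 538.489 -360.22 ] 10.901193419615641 -6.134770393371582
```

View pics/c3.png

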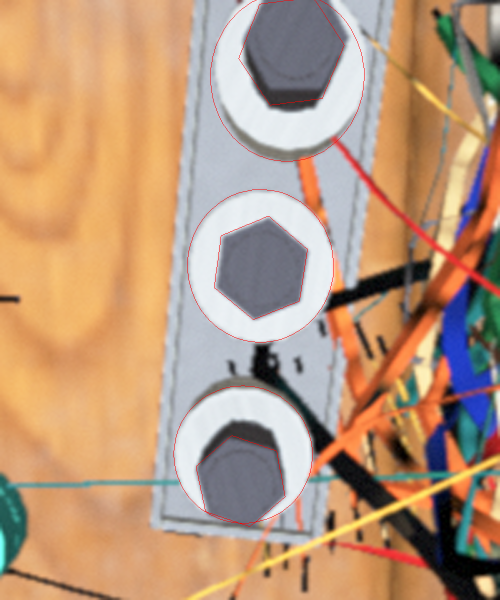

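```bash
python3 - <<'E'
from h import *
ims={n:cv2.imread(f"pics/{n}.png",0) for n in("w1","w2","w3")}
def ob(n):
    a=np.load(n+".npy");return dict(tool_pos=a[:3],tcp_rot=a[3:])
def PM(n):
    K,Rm,p=cam("wrist",ob(n));return K@np.c_[Rm.T,-Rm.T@p]
s=cv2.SIFT_create(4000,contrastThreshold=.01);f={n:s.detectAndCompute(ims[n],None) for n in ims}
pts=[]
for a,b in(("w1","w2"),("w2","w3"),("w1","w3")):
    m=[x for x,y in cv2.BFMatcher().knnMatch(f[a][1],f[b][1],k=2) if x.distance<.75*y.distance]
    A=np.array([f[a][0][x.queryIdx].pt for x in m]).T;B=np.array([f[b][0][x.trainIdx].pt for x in m]).T
    X=cv2.triangulatePoints(PM(a),PM(b),A,B);X=(X[:3]/X[3]).T
    e=np.linalg.norm(proj("wrist",X,ob(a))-A.T,axis=1)
    pts.append(X[(e<1)])
X=np.vstack(pts)
for lo in range(560,760,20):
    r=[]
    for y0 in range(-440,-160,40):
        k=X[(X[:,0]>=lo)&(X[:,0]<lo+20)&(X[:,1]>=y0)&(X[:,1]<y0+40),2]
        r.append((len(k),int(np.percentile(k,90)) if len(k) else None))
    print(lo,r)
E
```

```text
560 [(0, None), (2, 32), (4, 30), (1, 12), (1, 7), (0, None), (0, None)]
580 [(3, 11), (1, 17), (9, 19), (3, 25), (3, 13), (4, 15), (0, None)]
600 [(0, None), (4, 26), (8, 18), (5, 33), (15, 14), (26, 11), (3, 8)]
620 [(0, None), (5, 37), (8, 41), (3, 32), (5, 23), (2, 10), (1, 24)]
640 [(2, 46), (4, 41), (20, 50), (13, 49), (7, 22), (4, 8), (2, 16)]
660 [(0, None), (2, 38), (7, 49), (15, 55), (22, 36), (3, 38), (2, 18)]
680 [(2, 36), (2, 47), (8, 58), (13, 57), (21, 49), (0, None), (0, None)]
700 [(7, 46), (7, 51), (3, 49), (13, 51), (5, 43), (0, None), (2, 2)]
720 [(0, None), (8, 46), (4, 48), (15, 52), (13, 52), (4, 36), (2, 4)]
740 [(1, 44), (9, 49), (11, 53), (9, 46), (4, 45), (5, 26), (0, None)]
```

```bash
python3 -m jog '[[40,0.4,0,0,0,0],[39,0,0,0,0,0],[0,0,0,0,0,0.076],[0,0,0,0,0,0.076],[0,0,40,0,0,0],[0,0,40,0,0,0],[0,0,20,0,0,0],[0,0,0,0,0,0],[0,0,0,0,0,0]]' 50; python3 - <<'E'
from h import *
o=bot.get_obs();print(o['tool_pos'],o['tcp_rot'],o['joint_positions'])
Rm=R.from_euler('xyz',o['tcp_rot']).as_matrix()
print("to target, tool axes",Rm.T@(np.array([544.3,-300.3,51])-o['tool_pos']),"tool y world deg",np.degrees(np.arctan2(Rm[1,1],Rm[0,1])))
E
```

```text
time: 3.8
tool_pos: [544.5, -300.6, 128.1]
tcp_rot: [3.141, 0.0, 1.419]
contact_force: [-0.7, 1.0, 0.8]
grip_width: 45.8
finger_force: 0.0
[ 544.497 -300.628  128.069] [3.141 0.    1.419] [-0.628  0.603  1.377  0.     1.161 -0.476]
to target, tool axes [ 0.329 -0.327 77.068] tool y world deg -8.685257423825918
```

```bash
python3 -m jog '[[0,0,30,0,0,0],[0,0,30,0,0,0],[0,0,17,0,0,0],[0,0,0,0,0,0],[0,0,0,0,0,0]]' && python3 -m jog '[[0,0,0,0,0,0],[0,0,0,0,0,0],[0,0,0,0,0,0],[0,0,0,0,0,0],[0,0,0,0,0,0],[0,0,0,0,0,0]]' 10
```

```text
time: 4.3
tool_pos: [545.4, -301.6, 51.9]
tcp_rot: [3.139, 0.001, 1.419]
contact_force: [-0.1, -0.3, 0.6]
grip_width: 45.3
finger_force: 0.0
time: 4.9
tool_pos: [544.7, -301.2, 50.6]
tcp_rot: [3.141, 0.001, 1.419]
contact_force: [-1.3, 0.3, 6.2]
grip_width: 23.8
finger_force: 30.0
```

Gripped: 23.8 mm opening and 30 N. I'll lift and pass a vertical view over the clamped hub on the way.

```bash
python3 -m jog '[[0,0,-20,0,0,0],[0,0,-40,0,0,0],[0,0,-40,0,0,0],[0,0,-20,0,0,0],[-18.8,-32,0,0,0,0],[-18.8,-32,0,0,0,0],[-18.8,-32,0,0,0,0],[-18.8,-32,0,0,0,0],[0,0,0,0,0,0],[0,0,0,0,0,0],[0,0,0,0,0,0]]' && cat > run.py <<'E'
from fit import *
import sys
o=bot.get_obs();print(o['tool_pos'],o['tcp_rot'],o['time'],o['finger_force'])
im=bot.capture("wrist")[:,:,::-1].copy();cv2.imwrite(f"pics/{sys.argv[1]}.png",im);np.save(sys.argv[1]+".npy",np.r_[o['tool_pos'],o['tcp_rot']])
x,v=fit(im,o,[407,-275],[lambda y:circ(43,14)]);print("ring",x,v)
x2,v=fit(im,o,x,[lambda y:circ(6,68)]);print("stud",x2,v)
x3,v=fit(im,o,x,[lambda y:circ(6,68),lambda y:circ(43,14)]);print("both",x3,v)
for P in[circ(43,14)+[*x,0],circ(6,68)+[*x2,0]]: cv2.polylines(im,[np.round(proj("wrist",P,o)*16).astype(np.int32)],True,(0,0,255),1,shift=4)
cv2.imwrite(f"pics/{sys.argv[1]}o.png",im)
E
python3 run.py w4
```

```text
time: 6.0
tool_pos: [407.3, -355.7, 169.6]
tcp_rot: [3.141, -0.0, 1.419]
contact_force: [0.3, 0.6, -1.7]
grip_width: 23.6
finger_force: 30.0
[ 407.252 -355.67   169.597] [ 3.141 -0.     1.419] 6.0 29.997574526933022
ring [ 405.99  -276.198] -2.691126823425293
stud [ 406.123 -276.169] -4.227783203125
both [ 406.096 -276.177] -6.913392543792725
```

View pics/w4o.png

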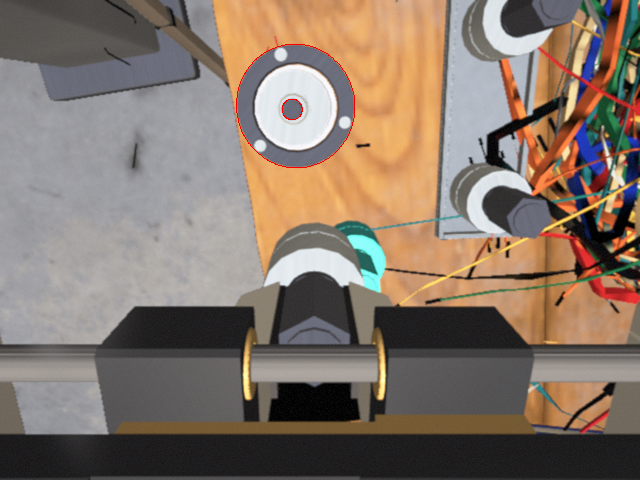

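The overlay matches the clamped ring and stud (centre (293,108)). The held socket's body shows at (312,260). I'll measure its offset from the tool in the same picture.

```bash
cat > held.py <<'E'
from fit import *
import sys
n=sys.argv[1];o=obs(n+".npy");im=cv2.imread(f"pics/{n}.png")
T=o['tool_pos'];Rm=R.from_euler('xyz',o['tcp_rot']).as_matrix();a=np.arctan2(Rm[1,0],Rm[0,0])
s=np.linspace(-1.1,1.1,80)+a
arc=lambda z:np.c_[23*np.cos(s),23*np.sin(s),0*s+z]
for dz in(-46.6,):
    x,v=fit(im,o,T[:2],[lambda y:arc(T[2]+dz),lambda y:arc(T[2]+dz+40)])
    d=Rm.T@[x[0]-T[0],x[1]-T[1],0];print("held offset tool x,y:",d[:2],v)
for z in(T[2]-46.6,T[2]-6.6): cv2.polylines(im,[np.round(proj("wrist",arc(z)+[*x,0],o)*16).astype(np.int32)],False,(0,0,255),1,shift=4)
cv2.imwrite(f"pics/{n}h.png",cv2.resize(im[200:340,230:400],(510,420),interpolation=2))
E
python3 held.py w4
```

```text
held offset tool x,y: [0.167 0.091] -7.226016998291016
```

View pics/w4h.png

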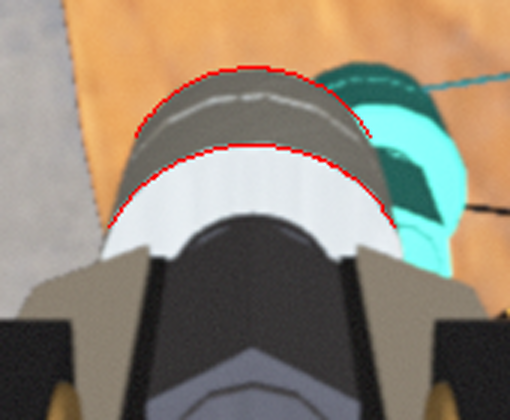

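The overlay matches; the held socket is centred in the tool within 0.2 mm. Now I'll move over the nut and begin the descent.

```bash
python3 -m jog '[[39.2,-6.5,0,0,0,0],[39.2,-6.5,0,0,0,0],[0,0,0,0,0,0],[0,0,32,0,0,0],[0,0,31,0,0,0],[0,0,0,0,0,0],[0,0,0,0,0,0]]'; python3 -m jog '[[0,0,5,0,0,0],[0,0,5,0,0,0],[0,0,4,0,0,0],[0,0,0,0,0,0]]'
```

```text
time: 6.75
tool_pos: [406.1, -276.6, 106.9]
tcp_rot: [-3.141, -0.0, 1.42]
contact_force: [1.1, 0.2, -1.2]
grip_width: 23.9
finger_force: 30.0
time: 7.15
tool_pos: [405.5, -276.5, 92.6]
tcp_rot: [3.142, -0.0, 1.419]
contact_force: [0.2, 0.4, -1.6]
grip_width: 24.0
finger_force: 30.0
```

```bash
python3 -m jog '[[0,0,3,0,0,0],[0,0,3,0,0,0],[0,0,0,0,0,0],[0,0,0,0,0,0]]'
```

```text
time: 7.55
tool_pos: [405.6, -276.5, 86.7]
tcp_rot: [3.142, 0.0, 1.419]
contact_force: [-0.0, -0.2, -2.5]
grip_width: 23.7
finger_force: 30.0
```

```bash
python3 -m jog '[[0,0,2,0,0,0],[0,0,2,0,0,0],[0,0,0,0,0,0],[0,0,0,0,0,0]]'; python3 -m jog '[[0,0,1,0,0,0],[0,0,0,0,0,0],[0,0,0,0,0,0]]'; python3 -c "
from plant import bot
print(bot.get_obs()['contact_force'])"
```

```text
time: 7.95
tool_pos: [405.6, -276.5, 82.7]
tcp_rot: [3.141, 0.0, 1.419]
contact_force: [1.0, -0.6, -2.1]
grip_width: 24.0
finger_force: 30.0
time: 8.25
tool_pos: [405.6, -276.5, 82.5]
tcp_rot: [3.141, 0.0, 1.419]
contact_force: [-2.1, 0.6, 6.7]
grip_width: 23.8
finger_force: 30.0
[-2.0849579   0.57999493  6.6727924 ]
```

Contact came at TCP 82.5, so the underside is at about 36 mm, the seated height. I'll verify with one picture before handing in.

```bash
python3 - <<'E'
from h import *
a=bot.capture("side")[:,:,::-1];w=bot.capture("wrist")[:,:,::-1];o=bot.get_obs();np.save("w5.npy",np.r_[o['tool_pos'],o['tcp_rot']]);cv2.imwrite("pics/w5.png",w)
A=cv2.resize(a[225:375,290:490],(800,600),interpolation=2)[:, 0:800]
B=cv2.resize(w,(400,300))
cv2.imwrite("pics/v5.png",np.hstack([cv2.resize(A,(400,300)),B]))
E
python3 held.py w5
```

```text
held offset tool x,y: [-0.002  0.106] -8.265416145324707
```

View pics/v5.png

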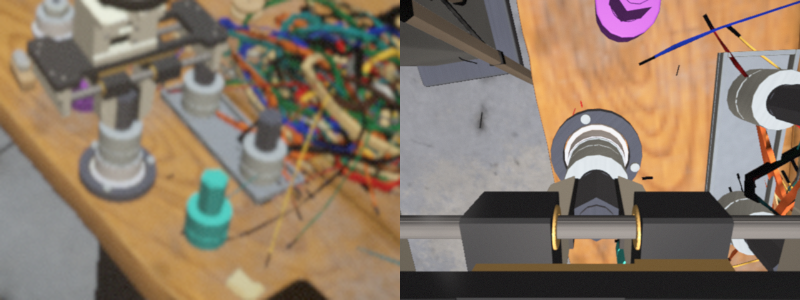

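The socket stands on the hub's washer inside the ring (side view at (118,150) in the mosaic). It hasn't slipped in the grip, and the other two sockets are upright in the tray. Handing in.

```bash
python3 -c "
from plant import bot
print(bot.close_job())"
```

```text
the job is handed in; nothing more can be done
None
```

The first socket I tried, the middle one in the tray, fits: it is fully seated on the clamped hub's nut with its underside at about 36 mm, still gripped at 30 N, the other two still stand upright in the tray, and the job is handed in (no verdict shown).

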